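Draw a stuck planing stop and caliper it

ROBOT

A 6-joint arm with a two-finger parallel gripper is mounted at the origin on the work surface. World frame = base frame: x ahead of the robot, y to its left, z up, the work surface at z = 0. Lengths are in m, angles in rad, forces in N, time in s.
With the tool pointing down it reaches from about 0.275 to 0.825 m from the base axis. Payload 4.9 kg.
Tool frame: the origin (TCP) lies midway between the tips of the shut fingers; the grasp point (between the pads) lies 19 mm behind it (grip_point_offset is the distance from the TCP to the grasp point, in m); z points along the fingers, y is the line along which they close (so a half turn about z gives the same grasp; the last joint's range is limited). The gripper opens to 85 mm and grips with 20 to 120 N. Pads are 22 mm wide; open, the fingers measure 114 mm over their backs; the gripper's body (76 mm by 85 mm) begins 54 mm behind the grasp point. The pads swing forward as they close: fully open they stand 13 mm farther back than shut.
Start: joints at [-1.423, 0.326, -0.193, 1.052, 0, 1.437], TCP at [0.153, -0.528, 0.231] pointing down, gripper open.
Joint ranges: [-2.65, 2.65], [-0.97, 1.79], [-1.3, 1.35], [-1.93, 2.1], [-1.47, 1.37], [-3.14, 3.14]. Speed limits (rad/s): [2.57, 2.57, 3.14, 3.14, 3.14, 3.14].

INTERFACE

Orientations are given as a rotation vector (axis times angle).
In Python, from cell import * gives the robot as it stands. Calls block until the motion is done:
- movep(position, orientation): joint-space move of the TCP to a pose.
- move_l(position, velocity=0.15, rot=None, until_force=None): straight line of the TCP; rot=None keeps the orientation; velocity is the mean speed in m/s. With until_force (N) it stops when the force on the tool has changed by that much, and returns True; else False.
- set_joints(angles): joint-space move.
- let_go() and grab(newtons=None): open the fingers fully, or close them until they stop; newtons is the grip in N (None keeps the last).
- sleep(seconds).
- ik(position, orientation): joint angles nearest the present ones, or None.
- get_state(): the state.
- grab_frame(name): name is "side" or "top"; returns a dict with "img" (400x640x3 uint8, red, green, blue), "fx", "fy", "cx", "cy" (pixels), "k1" (the pictures are not rectified: a ray, as slopes to the right and down, at radius r is drawn at 1 + k1 r^2 times it, then the intrinsics apply), "cam_to_world" (4x4, takes a point from camera to world coordinates). Camera axes: x right, y down, z forward; pixel columns grow to the right and rows downward; lengths in m; the calibration is good to about 2 mm. A picture is of the moment at which its call begins. There is no depth.
A pose or a line that the arm cannot do raises MotionError and nothing moves.
- sign_off(): hands the job in; it is judged then, once.
Trained networks look in the newest picture that a camera, given by its name, has taken for a name from the list of things; names that differ only in an ending like _2 or _b are one class to them, and where a whole thing is asked for, a point or a joint stands for the part that bears it (a point fixed in the world has none). Each returns a list of dicts, best first, with "score" (0 to 1); they miss things now and then, are a little off and sometimes report something else, mostly with a low value. They report only what shows in the picture. A call takes as long as a camera call.
- spot_in(camera, name): "centre" ([column, row] in pixels, amid what is visible of it).
- silhouettes(camera, name): "mask" (400x640 bool, what is visible of it) and "centre" ([column, row] in pixels, amid what is visible of it).
- tip_of(camera, name): "centre" ([column, row] in pixels: a listed point, or the origin of a listed thing).
The state is a dict: "clock": time; "q": joint angles; "joint_velocities": joint speeds; "tau": joint torques, N m; "position": TCP position; "eef_rot": TCP orientation; "contact_force": force on the tool from outside, world axes, zero at the start; "wrist_torque": the same for the moment, N m; "finger_gap": opening from 0.0 (shut) to 1.0 (fully open); "grasp_force": force on a finger pad.
Only numpy, scipy, OpenCV 4.12 (cv2) and the standard library are available. Lean on these libraries where they do the work, as an engineer would, in place of code of your own. Each camera call takes 0.05 s, during which the arm holds its last target. There are 200 camera calls.

TASK

The planing stop is stuck flush in its mortise: screw the puller rod a quarter turn clockwise into its brass insert and draw it straight up and out. Stand it upright, rod still screwed in, on the bed of the bench caliper between the open jaws and let go; then slide the jaw gently shut until it bears on the stop and the stop bears on the fixed jaw, and leave the jaw there. Leave the hand plane, the jar and the mallet where they are.

Things in the scene. Friction and masses are not known exactly. Their poses are not given: they have to be found in the camera images.
- rod_grip (a point): Centre of the red flat grip of the loose steel puller rod (0.13 kg), upright in the rack, z up along the rod. The grip is 32 mm along x, 16 mm along y (take it across these flats), 42 mm tall. The underside of the rod's round collar (32 mm diameter, 6 mm thick) is 44 mm below this point. Raise the rod over 25 mm to clear the rack.
- rod_tip (a point): Lower end of the rod on its axis, 64 mm below the grip's centre. Two thread lugs stick out here to the rod's +x and -x from an 8 mm shank: 23 mm across along x, 7 mm wide along y, 6 mm tall. Axes as rod_grip.
- rod_lug (a point): Outer end of the rod's +x lug, 11.5 mm from the rod's axis and 3 mm above its lower end. Axes as rod_grip.
- stop_top (a point): Centre of the stop's top face, z up. The brass insert has a slot 28 mm long along x, 11 mm wide along y, 28 mm deep. With its lugs along the slot, either way round, the rod goes in until its collar rests on this face. Turned 75 to 95 degrees clockwise from above, the lugs run under the sloping thread (collar drawn down up to 2 mm) and hold; a stop ends it near 99. Anticlockwise is blocked.
- stop: Planing stop: loose light-wood post 40 x 40 mm, 70 mm tall, 0.16 kg, with a brass insert in its top. Origin: centre of the underside. It starts in the block's mortise with its top flush with the block's; the mortise keeps it from turning and a hidden spring drags on it with up to about 6 N.
- block: Fixed beech block, 150 x 130 mm and 80 mm tall, with a 42 mm square mortise at its centre, 70 mm deep, in which the stop stands (stop's x along the block's x). Origin: centre of the underside; z up.
- rack: Fixed dark wood rack, 70 x 70 x 30 mm tall, in whose 28 mm square hole the rod stands, the collar resting on top. Origin: centre of the underside.
- caliper_spot (a point): Point on the top face of the fixed caliper's steel bed (12 mm above the bench) where the middle of the stop lies when it bears on the fixed jaw: the fixed jaw's face is 20 mm away to +x, its top 43 mm above the bed. x points along the bed from the sliding jaw to the fixed jaw, z up. The bed is 70 mm wide along y and reaches 240 mm to -x.
- jaw (a joint): Travel of the sliding jaw towards the fixed jaw, m: the gap between the jaws is 95 mm minus the travel, so it reads 0.055 when shut on the 40 mm stop. It starts at 0 to 0.015, slides with about 1.5 N of friction and stays where it is left.
- jaw_tab (a point): Point on the blue finger tab of the sliding jaw, 17 mm below its top and 55 mm above the bench; the tab is 12 mm along the slide (x), 26 mm across (y), and free from 27 mm below its top upward. It is sprung to the jaw along x, 1.5 N per mm, at most 8 mm each way. The jaw's face is 80 mm from it to +x; x as for caliper_spot. The face is 50 mm wide and reaches 41 mm above the bed.
- plane: Bystander: small hand plane with wooden grips, about 50 x 160 x 70 mm, beyond the work. Origin under its centre.
- screw_jar: Bystander: amber glass jar with brass cap, 64 mm diameter, 80 mm tall. Origin under its centre.
- mallet: Bystander: wooden mallet lying down, head 70 x 110 x 55 mm, handle 170 mm towards its -x. Origin under the head's centre.

How it is judged:
By the outcome, as a careful person would: the job done as asked, in the order asked, and still so for the second after the job is handed in, with the robot touching nothing.
It also fails if it takes over 67 s, if anything falls off the work surface, if the arm or the gripper's body presses on something with over 40 N, if the wrist force passes 120 N, or if a joint passes its speed limit or range.

## Working session

There is one attempt and no reset: what is moved stays moved. The work goes in short steps, each a Python script; the robot and the scene stay as the last script left them, time stands still between calls to the robot, and variables do not carry over. Pictures are saved under pics/ and viewed, at most 10 in all, crops included, and the job is handed in when it is done.

```bash
mkdir -p pics
cat > h.py <<'E'
from cell import *
import numpy as np, cv2
def ray(f,px):
    K=np.array([[f["fx"],0,f["cx"]],[0,f["fy"],f["cy"]],[0,0,1]])
    d=((np.array(px)-[f["cx"],f["cy"]])/[f["fx"],f["fy"]]); u=d.copy()
    for _ in range(30): u=d/(1+f["k1"]*(u@u))
    T=np.array(f["cam_to_world"]); return T[:3,3],T[:3,:3]@np.r_[u,1]
def atz(f,px,z):
    o,d=ray(f,px); return o+d*(z-o[2])/d[2]
def tri(obs):
    A=np.zeros((3,3));b=np.zeros(3);R=[]
    for f,px in obs:
        o,d=ray(f,px);d=d/np.linalg.norm(d);P=np.eye(3)-np.outer(d,d);A+=P;b+=P@o;R.append((o,P))
    p=np.linalg.solve(A,b);return p,[round(1e3*np.linalg.norm(P@(p-o)),1) for o,P in R]
def proj(f,p):
    T=np.linalg.inv(np.array(f["cam_to_world"]));c=T[:3,:3]@p+T[:3,3];u=c[:2]/c[2];u=u*(1+f["k1"]*(u@u));return np.array([f["fx"]*u[0]+f["cx"],f["fy"]*u[1]+f["cy"]])
def save(f,n,crop=None,s=1):
    im=f["img"][:,:,::-1]
    if crop: a,b,c,d=crop; im=im[b:d,a:c]
    cv2.imwrite("pics/"+n,cv2.resize(im,None,fx=s,fy=s,interpolation=cv2.INTER_CUBIC))
E
python3 - <<'E'
from h import *
F={c:grab_frame(c) for c in("side","top")}
for c in F: save(F[c],c+"0.png",s=1.25); print(c,np.round(F[c]["cam_to_world"],2).tolist(),F[c]["fx"])
for n in ["rod_grip","rod_tip","rod_lug","stop_top","stop","block","rack","caliper_spot","jaw_tab","plane","screw_jar","mallet"]:
    o=[]
    for c in F:
        r=tip_of(c,n)
        print(n,c,[(np.round(x["centre"],1).tolist(),round(x["score"],2)) for x in r[:2]],end=" ")
        if r:o.append((F[c],r[0]["centre"]))
    if len(o)==2:
        p,e=tri(o);print(np.round(p,4),e)
    else: print()
print(get_state())
E
```

```text
side [[-0.9, -0.31, 0.31, 0.32], [-0.44, 0.65, -0.61, 0.58], [-0.01, -0.69, -0.73, 0.79], [0.0, 0.0, 0.0, 1.0]] 368.32091778692995
top [[-0.0, -0.99, 0.12, 0.47], [-1.0, -0.0, -0.02, -0.0], [0.02, -0.12, -0.99, 1.16], [0.0, 0.0, 0.0, 1.0]] 386.27990580399666
rod_grip side [] rod_grip top [([315.8, 223.7], 0.41), ([389.6, 249.4], 0.31)] 
rod_tip side [([276.1, 283.7], 0.74), ([347.0, 222.9], 0.56)] rod_tip top [([317.2, 225.6], 0.62), ([375.7, 202.4], 0.22)] [ 0.6385  0.0486 -0.2529] [np.float64(105.4), np.float64(105.4)]
rod_lug side [([346.4, 220.1], 0.73), ([267.7, 201.7], 0.54)] rod_lug top [([317.4, 223.9], 0.66), ([319.3, 222.1], 0.57)] [ 0.5449 -0.0128  0.0221] [np.float64(1.4), np.float64(1.4)]
stop_top side [] stop_top top [([222.1, 208.9], 0.73)] 
stop side [([281.6, 297.8], 0.65)] stop top [([228.4, 208.3], 0.75)] [0.5914 0.2531 0.0085] [np.float64(0.0), np.float64(0.0)]
block side [([280.9, 295.7], 0.62)] block top [([229.1, 209.7], 0.7)] [0.5899 0.251  0.0149] [np.float64(3.6), np.float64(3.6)]
rack side [([348.5, 225.9], 0.81), ([404.8, 171.5], 0.23)] rack top [([315.9, 
[... 819 characters left out ...]
loat64(5.4)]
{'clock': 1.3, 'q': array([-1.42320138e+00,  3.26146106e-01, -1.92583539e-01,  1.05200262e+00,
        1.83517234e-05,  1.43657577e+00]), 'joint_velocities': array([ 0.00100973, -0.00109776,  0.00033988,  0.00255658,  0.00261355,
        0.00099691]), 'tau': array([ 7.12581959e-05, -4.43333209e+01,  2.62755203e+01,  1.32142766e-03,
       -1.15036451e-04, -9.97155126e-06]), 'position': array([ 0.15296491, -0.52833149,  0.23131647]), 'eef_rot': array([3.11039276e+00, 4.41202345e-01, 2.94985341e-05]), 'contact_force': array([ 0.78979903,  0.06086447, -0.33932797]), 'wrist_torque': array([ 0.01286207, -0.04609141,  0.01569459]), 'grasp_force': 0.0, 'finger_gap': 1.0027287055745973}
```

View pics/side0.png

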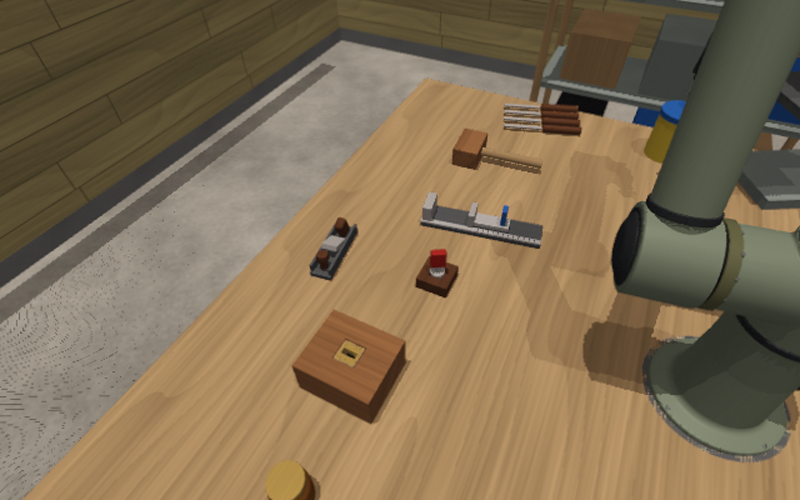

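View pics/top0.png

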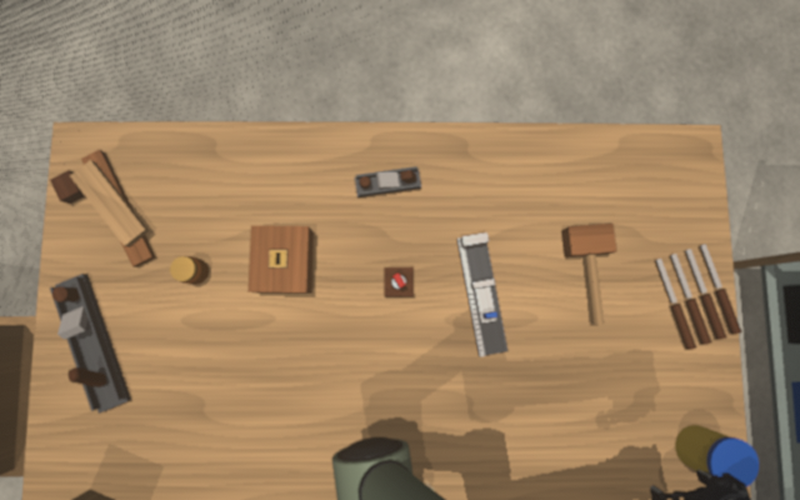

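The side view shows the rod's red grip near (350,208), the slotted stop top near (280,282) and the blue tab near (403,172). The top view shows the grip at (319,225), the slot at (222,207), the tab at (392,253) and the fixed jaw at (380,192). The scene is coarse at about 3 mm per pixel, so I'll fit known shapes to masks and colours.

```bash
cat > fit.py <<'E'
from h import *
from scipy.optimize import minimize
def boxpts(sx,sy,z0,z1,x0=0,y0=0): return np.array([[x0+a*sx/2,y0+b*sy/2,z] for a in(-1,1) for b in(-1,1) for z in(z0,z1)])
S=8
def soft(f,P):
    q=np.array([proj(f,p) for p in P]); h=cv2.convexHull((q*S).astype(np.float32)).reshape(-1,2)
    m=np.zeros((400,640),np.float32); lo=np.floor(q.min(0)).astype(int)-2; n=np.ceil(q.max(0)).astype(int)+3-lo
    big=np.zeros((n[1]*S,n[0]*S),np.uint8); cv2.fillPoly(big,[np.round(h-lo*S+S/2-.5).astype(np.int32)],1)
    sm=big.reshape(n[1],S,n[0],S).mean((1,3)); m[lo[1]:lo[1]+n[1],lo[0]:lo[0]+n[0]]=sm; return m
def fit(obs,pts,x0):
    # obs: list of (frame, mask); x0 = x,y,yaw
    def place(v):
        c,s=np.cos(v[2]),np.sin(v[2]);return np.c_[pts[:,0]*c-pts[:,1]*s+v[0],pts[:,0]*s+pts[:,1]*c+v[1],pts[:,2]]
    def cost(v): return sum(np.abs(soft(f,place(v))-m).sum()/m.sum() for f,m in obs)/len(obs)
    best=None
    for dy in (-.6,-.3,0,.3,.6):
        s=np.array([[0,0,0],[.01,0,0],[0,.01,0],[0,0,.25]])+np.array(x0)+[0,0,dy]
        r=minimize(cost,s[0],method="Nelder-Mead",options=dict(initial_simplex=s,xatol=1e-4,fatol=1e-4,maxiter=150))
        if best is None or r.fun<best.fun: best=r
    return best.x,best.fun
E
cat > m1.py <<'E'
from fit import *
F={c:grab_frame(c) for c in("side","top")}
def near(m,c,r):
    y,x=np.mgrid[:400,:640]; return m&(np.hypot(x-c[0],y-c[1])<r)
def col(c,kind,ctr,r):
    h=cv2.cvtColor(F[c]["img"],cv2.COLOR_RGB2HSV).astype(int);H,Sa,V=h[...,0],h[...,1],h[...,2]
    m={"red":((H<6)|(H>174))&(Sa>170)&(V>90),"blue":(H>100)&(H<130)&(Sa>120)&(V>60)}[kind]
    return near(m,ctr,r).astype(np.float32)
def rep(n,obs,pts,x0):
    v,e=fit(obs,pts,x0);print(n,np.round(v,4),"deg",round(np.degrees(v[2]),1),"cost",round(e,2),[int(m.sum()) for _,m in obs])
    for f,m in obs: 
        v1,e1=fit([(f,m)],pts,v) ;print("   single",np.round(v1,4),round(e1,2))
    return v
def sil(n):
    o=[]
    for c in F:
        r=silhouettes(c,n)
        if r: print(n,c,round(r[0]["score"],2),np.round(r[0]["centre"],0),end=" "); o.append((F[c],r[0]["mask"].astype(np.float32)))
    print(); return o
rep("grip",[(F["side"],col("side","red",(350,208),20)),(F["top"],col("top","red",(319,225),20))],boxpts(.032,.016,.053,.095),[.54,-.01,.5])
rep("tab",[(F["side"],col("side","blue",(403,172),15)),(F["top"],col("top","blue",(392,253),15))],boxpts(.012,.026,.045,.072),[.45,-.22,.2])
rep("block",sil("block"),boxpts(.15,.13,0,.08),[.59,.252,0])
rep("stop",sil("stop_top"),boxpts(.04,.04,.08,.0801),[.59,.252,0])
rep("rack",sil("rack"),boxpts(.07,.07,0,.03),[.54,-.01,0])
o=sil("jaw")
f=F["top"]; p=tip_of("top","caliper_spot")
print("spot top",atz(f,p[0]["centre"],.012),"side",atz(F["side"],tip_of("side","caliper_spot")[0]["centre"],.012))
for c in F: print("stop_top",c,[atz(F[c],q["centre"],.08).round(4) for q in tip_of(c,"stop_top")[:1]])
for (f,m),n in zip(o,("a","b")): 
    f2=f["img"].copy(); f2[m>0]=(0.5*f2[m>0]+[0,127,0]).astype(np.uint8); 
a=F["side"]["img"][130:330,200:440]; b=F["top"]["img"][165:295,200:420]
cv2.imwrite("pics/crop1.png",np.vstack([cv2.resize(a,(480,400-100)),cv2.resize(b,(480,284),interpolation=cv2.INTER_CUBIC)])[:,:,::-1])
c=F["top"]["img"][180:290,350:420]; d=F["side"]["img"][145:205,325:445]
cv2.imwrite("pics/cal.png",np.hstack([cv2.resize(c,(350,550),interpolation=cv2.INTER_CUBIC),np.vstack([cv2.resize(d,(440,220),interpolation=cv2.INTER_CUBIC),np.zeros((330,440,3),np.uint8)])])[:,:,::-1])
np.save("F.npy",F,allow_pickle=True)
E
python3 m1.py
```

```text
grip [ 0.5403 -0.0174  0.3719] deg 21.3 cost 2.17 [62, 24]
   single [ 0.5548 -0.0413  1.9546] 1.96
   single [ 0.5391 -0.0176  0.2154] 2.12
tab [ 0.4622 -0.2232  0.186 ] deg 10.7 cost 0.8 [51, 24]
   single [ 0.4613 -0.2211  0.1771] 0.44
   single [ 0.4629 -0.2239 -0.0175] 1.0
block side 0.94 [282. 291.] block top 0.65 [230. 208.] 
block [ 0.5891  0.2536 -0.0134] deg -0.8 cost 0.11 [4803, 2501]
   single [ 0.5899  0.2527 -0.0145] 0.1
   single [ 0.5888  0.2551 -0.0172] 0.12
stop_top side 0.66 [280. 286.] stop_top top 0.47 [225. 209.] 
stop [ 0.5881  0.2535 -0.0271] deg -1.6 cost 0.11 [297, 229]
   single [ 0.5883  0.2535 -0.0067] 0.08
   single [ 5.868e-01  2.526e-01 -1.000e-04] 0.12
rack top 0.61 [321. 229.] 
rack [ 0.5387 -0.0163 -0.002 ] deg -0.1 cost 0.26 [466]
   single [ 0.5387 -0.0164 -0.0006] 0.26
jaw side 0.69 [392. 178.] jaw top 0.74 [388. 243.] 
spot top [ 0.61025537 -0.19699713  0.012     ] side [ 0.60851726 -0.20051423  0.012     ]
stop_top side [array([0.587, 0.255, 0.08 ])]
stop_top top [array([0.586 , 0.2553, 0.08  ])]
```

Run:
```python
from fit import *
F=np.load("F.npy",allow_pickle=True).item()
a=F["side"]["img"][185:235,320:385]; b=F["top"]["img"][205:250,295:345]
c=F["top"]["img"][180:290,350:420]; d=F["side"]["img"][145:205,325:445]
R=lambda i,w,h:cv2.resize(i,(w,h),interpolation=cv2.INTER_NEAREST)
cv2.imwrite("pics/mix.png",np.hstack([np.vstack([R(a,390,300),R(b,390,300)]),np.vstack([R(d,400,200),cv2.copyMakeBorder(R(c,254,400),0,0,0,146,0)])])[:,:,::-1])
for c,k in(("side",(350,208)),("top",(319,225))):
    im=F[c]["img"].astype(int); m=(im[...,0]>2*im[...,1]+40)&(im[...,0]>2.2*im[...,2]); y,x=np.nonzero(m); s=np.hypot(x-k[0],y-k[1])<20; print(c,s.sum(),x[s].mean(),y[s].mean())
```

```text
side 151 350.05298013245033 206.23841059602648
top 27 318.85185185185185 223.88888888888889
```

View pics/mix.png

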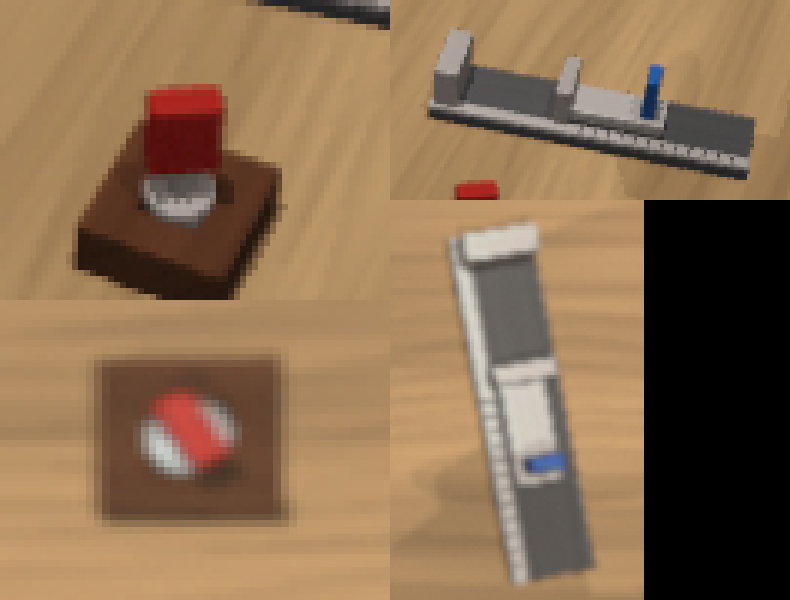

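The crops show the red grip turned about +35° (long axis up-left to down-right in the top view), and the caliper yawed about 8–10° with its tab clear. I'll refit with a looser red mask.

Run:
```python
from fit import *
F=np.load("F.npy",allow_pickle=True).item()
def refine(n,key,P,x0,ctr,fn):
    obs=[]
    for c,k in ctr.items():
        im=F[c]["img"].astype(int); y,x=np.mgrid[:400,:640]; obs.append((F[c],(fn(im)&(np.hypot(x-k[0],y-k[1])<16)).astype(np.float32)))
    v,e=fit(obs,P,x0);print(n,np.round(v,4),round(np.degrees(v[2]),1),round(e,2),[int(m.sum()) for _,m in obs],[soft(f,P+[v[0],v[1],0]).sum() for f,m in obs])
    for o in obs: print("  ",[np.round(t,4) for t in fit([o],P,v)])
refine("grip",0,boxpts(.032,.016,.053,.095),[.54,-.015,.6],{"side":(350,208),"top":(319,225)},lambda im:(im[...,0]>2.0*im[...,2])&(im[...,0]>2.4*im[...,1])&(im[...,0]>85))
refine("tab",0,boxpts(.012,.026,.045,.072),[.462,-.223,.18],{"side":(403,172),"top":(392,253)},lambda im:(im[...,2]>1.25*im[...,0])&(im[...,2]>60))
im=F["top"]["img"].astype(int)
print("R/G row", [tuple(im[r,c]) for r,c in((223,317),(226,320),(221,314),(228,315))])
# dark bed edges in the top picture: fit dark pixels' axis
g=(im.max(2)<110)&(np.ptp(im,axis=2)<25); y,x=np.mgrid[:400,:640]; g&=(x>360)&(x<415)&(y>182)&(y<290)
n,l,s,ce=cv2.connectedComponentsWithStats(g.astype(np.uint8)); 
for i in range(1,n):
    if s[i][4]>80:
        yy,xx=np.nonzero(l==i); P=np.array([atz(F["top"],(a,b),.012)[:2] for a,b in zip(xx,yy)]).astype(np.float32)
        print(s[i][4],cv2.minAreaRect(P))
```

```text
grip [ 0.5387 -0.0169  0.3561] 20.4 0.89 [117, 36] [np.float32(212.84375), np.float32(74.0625)]
   [array([ 0.5387, -0.017 ,  0.3538]), np.float64(0.6799)]
   [array([ 0.5388, -0.0161,  0.2833]), np.float64(1.0812)]
tab [ 0.4619 -0.2254  0.1803] 10.3 0.33 [65, 42] [np.float32(68.140625), np.float32(49.359375)]
   [array([ 0.4605, -0.2135,  0.1973]), np.float64(0.3394)]
   [array([ 0.462 , -0.2271,  0.1987]), np.float64(0.2731)]
R/G row [(np.int64(195), np.int64(74), np.int64(64)), (np.int64(202), np.int64(75), np.int64(64)), (np.int64(136), np.int64(65), np.int64(51)), (np.int64(184), np.int64(186), np.int64(181))]
451 ((0.5876936316490173, -0.20957329869270325), (0.08500781655311584, 0.050011150538921356), 10.336197853088379)
475 ((0.44950059056282043, -0.23368534445762634), (0.15409786999225616, 0.0501481294631958), 10.018416404724121)
```

Run:
```python
from fit import *
F=np.load("F.npy",allow_pickle=True).item()
P=boxpts(.032,.016,.053,.095)
for t in (1.8,1.95,2.1):
    obs=[]
    for c,k in {"side":(350,208),"top":(319,225)}.items():
        im=F[c]["img"].astype(int); y,x=np.mgrid[:400,:640]; obs.append((F[c],((im[...,0]>t*im[...,1])&(im[...,0]>t*im[...,2])&(im[...,0]>60)&(np.hypot(x-k[0],y-k[1])<16)).astype(np.float32)))
    v,e=fit(obs,P,[.539,-.016,.5]);print(t,np.round(v,4),round(np.degrees(v[2]),1),round(e,2),[int(m.sum()) for _,m in obs])
    for o in obs: print("  ",[np.round(q,4) for q in fit([o],P,v)])
    y,x=np.nonzero(obs[1][1]); G=np.array([atz(F["top"],p,.095)[:2] for p in zip(x,y)]); w,V=np.linalg.eigh(np.cov(G.T)); print("   pca yaw",np.degrees(np.arctan2(V[1,1],V[0,1])),G.mean(0),np.sqrt(w*12))
# wrist feasibility
R0=lambda a:cv2.Rodrigues(np.array([[np.cos(a),np.sin(a),0],[np.sin(a),-np.cos(a),0],[0,0,-1.]]))[0].ravel()
for n,p in {"rod":(.539,-.016,.1),"stop":(.5885,.2535,.2),"cal":(.6,-.2,.2)}.items():
    for a in range(-180,181,30):
        q=ik(p,R0(np.radians(a))); print(n,a,None if q is None else np.round(q[[0,5]],2))
```

```text
1.8 [ 0.54   -0.016   0.4653] 26.7 0.26 [184, 58]
   [array([ 0.5412, -0.0187,  0.4347]), np.float64(0.1279)]
   [array([ 0.54  , -0.0161,  0.4631]), np.float64(0.3629)]
   pca yaw -148.53563126845435 [ 0.54031824 -0.01568744] [0.01324717 0.03506164]
1.95 [ 0.5403 -0.0164  0.4533] 26.0 0.28 [181, 57]
   [array([ 0.5412, -0.0192,  0.4047]), np.float64(0.1232)]
   [array([ 0.5403, -0.0163,  0.4771]), np.float64(0.3931)]
   pca yaw -148.4417197396931 [ 0.54039272 -0.01576272] [0.01308012 0.03536746]
2.1 [ 0.5399 -0.0174  0.4936] 28.3 0.38 [177, 48]
   [array([ 0.5413, -0.0199,  0.4257]), np.float64(0.1424)]
   [array([ 0.5399, -0.0171,  0.3975]), np.float64(0.5908)]
   pca yaw -149.72368517747157 [ 0.53924158 -0.01686779] [0.01140708 0.03376681]
rod -180 [-0.17 -0.17]
rod -150 [-0.17 -0.69]
rod -120 [-0.17 -1.21]
rod -90 [-0.17 -1.74]
rod -60 [-0.17 -2.26]
rod -30 [-0.17 -2.78]
rod 0 [-0.17  2.98]
rod 30 [-0.17  2.45]
rod 60 [-0.17  1.93]
rod 90 [-0.17  1.4 ]
rod 120 [-0.17  0.88]
rod 150 [-0.17  0.36]
rod 180 [-0.17 -0.17]
stop -180 [0.29 0.29]
stop -150 [ 0.29 -0.23]
stop -120 [ 0.29 -0.76]
stop -90 [ 0.29 -1.28]
stop -60 [ 0.29 -1.8 ]
stop -30 [ 0.29 -2.33]
stop 0 [ 0.29 -2.85]
stop 30 [0.29 2.91]
stop 60 [0.29 2.39]
stop 90 [0.29 1.86]
stop 120 [0.29 1.34]
stop 150 [0.29 0.82]
stop 180 [0.29 0.29]
cal -180 [-0.44 -0.44]
cal -150 [-0.44 -0.96]
cal -120 [-0.44 -1.49]
cal -90 [-0.44 -2.01]
cal -60 [-0.44 -2.53]
cal -30 [-0.44 -3.06]
cal 0 [-0.44  2.7 ]
cal 30 [-0.44  2.18]
cal 60 [-0.44  1.66]
cal 90 [-0.44  1.13]
cal 120 [-0.44  0.61]
cal 150 [-0.44  0.09]
cal 180 [-0.44 -0.44]
```

```bash
cat >> h.py <<'E'
def R0(deg):
    a=np.radians(deg); return cv2.Rodrigues(np.array([[np.cos(a),np.sin(a),0],[np.sin(a),-np.cos(a),0],[0,0,-1.]]))[0].ravel()
def st(t=""):
    s=get_state(); print(t,"t",round(s["clock"],2),"p",np.round(s["position"],4),"F",np.round(s["contact_force"],1),"M",np.round(s["wrist_torque"],2),"gap",round(s["finger_gap"],3),"gf",round(float(s["grasp_force"]),1),flush=True); return s
E
python3 - <<'E'
from h import *
A=R0(-152); x,y=.5402,-.0168
movep([x,y,.17],A); st("above")
print(move_l([x,y,.057],.12,until_force=8)); st("down")
grab(60); st("grip")
move_l([x,y,.19],.15); st("up")
F={c:grab_frame(c) for c in("side","top")}; np.save("F2.npy",F,allow_pickle=True)
move_l([.5885,.2537,.185],.3,rot=R0(-180.8)); sleep(.2); st("block")
F={c:grab_frame(c) for c in("side","top")}; np.save("F3.npy",F,allow_pickle=True)
for n in("rod_tip","rod_grip"):
  o=[]
  for c in F:
    r=tip_of(c,n); print(n,c,[(np.round(q["centre"],1),round(q["score"],2)) for q in r[:2]])
a=F["side"]["img"][190:340,200:400]; b=F["top"]["img"][150:260,150:310]
cv2.imwrite("pics/hover.png",np.hstack([cv2.resize(a,(400,300),interpolation=cv2.INTER_CUBIC),cv2.resize(b,(400,300),interpolation=cv2.INTER_CUBIC)])[:,:,::-1])
E
```

```text
above t 4.3 p [ 0.5403 -0.0175  0.1701] F [ 0.6  0.3 -0.1] M [0.04 0.04 0.03] gap 1.001 gf 0.0
False
down t 5.39 p [ 0.5408 -0.017   0.0576] F [ 0.2 -1.1 -0. ] M [ 0.01 -0.06 -0.03] gap 1.001 gf 0.0
grip t 6.03 p [ 0.5403 -0.0168  0.0572] F [-1.  -0.4  2.6] M [0.01 0.18 0.02] gap 0.181 gf 58.4
up t 7.06 p [ 0.5394 -0.0167  0.189 ] F [ 0.1  0.3 -1.6] M [-0.06 -0.03  0.04] gap 0.177 gf 58.4
block t 8.43 p [0.5886 0.2524 0.1852] F [ 0.2 -0.8 -1.5] M [-0.03 -0.06 -0.01] gap 0.181 gf 58.4
rod_tip side [(array([275. , 266.5]), 0.7), (array([236.9, 395.5]), 0.68)]
rod_tip top [(array([216.4, 203.8]), 0.46)]
rod_grip side [(array([274.2, 250.9]), 0.53)]
rod_grip top [(array([210.2, 203.7]), 0.39)]
```

View pics/hover.png

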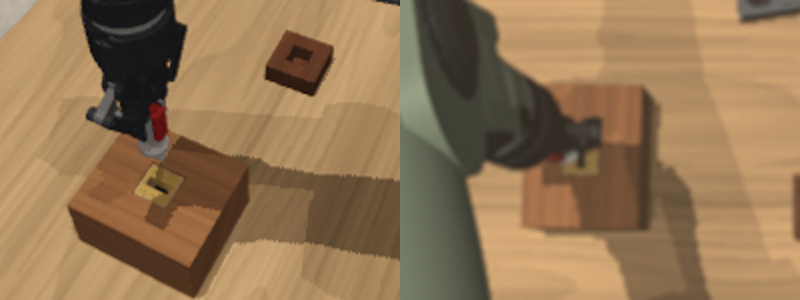

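The hover picture shows the rod held upright at about (277,262) in the side view, with the slot below it at (279,283). I'll descend with force stops, searching if it lands on the face.

```bash
cat > ins.py <<'E'
from h import *
c=np.array([.5885,.2537]); A=R0(-180.8)
offs=[(0,0),(0,2),(0,-2),(2,0),(-2,0),(2,2),(2,-2),(-2,2),(-2,-2),(0,4),(0,-4),(4,0),(-4,0)]
ok=False
for o in offs:
    p=c+np.array(o)/1e3; z=get_state()["position"][2]
    move_l([*p,.131],.15 if z>.14 else .05,rot=A)
    h=move_l([*p,.1045],.04,until_force=6); s=st(str((o,h)))
    if s["position"][2]<.115: ok=True;break
print(ok)
E
python3 ins.py
```

```text
((0, 0), True) t 9.81 p [0.5884 0.2537 0.1073] F [0.1 1.4 3.2] M [-0.02  0.06 -0.02] gap 0.176 gf 59.2
True
```

Run:
```python
from h import *
p=[.5885,.2537]
for k,d in enumerate((15,30,45,60,75,87)):
    movep([*p,.1073-.0018*d/87],R0(-180.8-d)); s=st(str(d))
    if abs(s["wrist_torque"][2])>2.5: print("torque");break
```

```text
15 t 10.17 p [0.5889 0.2538 0.1073] F [ 0.5 -0.1  3.8] M [-0.02  0.04 -0.06] gap 0.176 gf 59.0
30 t 10.53 p [0.5891 0.2539 0.1073] F [0.7 0.1 4.7] M [-0.07  0.01 -0.09] gap 0.179 gf 59.4
45 t 10.88 p [0.5893 0.2539 0.1073] F [-0.5  0.2  6.5] M [-0.01  0.1   0.07] gap 0.177 gf 59.5
60 t 11.24 p [0.5895 0.254  0.1073] F [-1.  -0.8  7.3] M [-0.05  0.11 -0.05] gap 0.182 gf 59.7
75 t 11.6 p [0.5897 0.254  0.1073] F [0.3 0.1 7.8] M [-0.06  0.08 -0.01] gap 0.181 gf 59.9
87 t 11.92 p [0.5899 0.2541 0.1073] F [-0.4  0.2  8.9] M [-0.03  0.14 -0.08] gap 0.182 gf 60.0
```

Run:
```python
from h import *
p=[.5899,.2541]
R=cv2.Rodrigues(np.array(get_state()["eef_rot"]))[0]; print("yaw",np.degrees(np.arctan2(R[1,0],R[0,0])))
move_l([*p,.112],.02); st("u1")
move_l([*p,.135],.05); st("u2")
move_l([*p,.215],.08); sleep(.2); st("u3")
F={c:grab_frame(c) for c in("side","top")}; np.save("F4.npy",F,allow_pickle=True)
save(F["side"],"pull.png",(200,130,400,320),3)
```

```text
yaw 92.32631880780222
u1 t 12.4 p [0.5888 0.2539 0.1109] F [-0.6 -0.6 -5.8] M [0.05 0.19 0.01] gap 0.18 gf 58.7
u2 t 13.01 p [0.5909 0.2543 0.1366] F [ 0.  -0.3  1.5] M [-0.19  0.21  0.01] gap 0.179 gf 59.9
u3 t 14.36 p [0.5896 0.254  0.2144] F [-0.7  0.  -2.7] M [ 0.04 -0.05  0.02] gap 0.181 gf 59.0
```

View pics/pull.png

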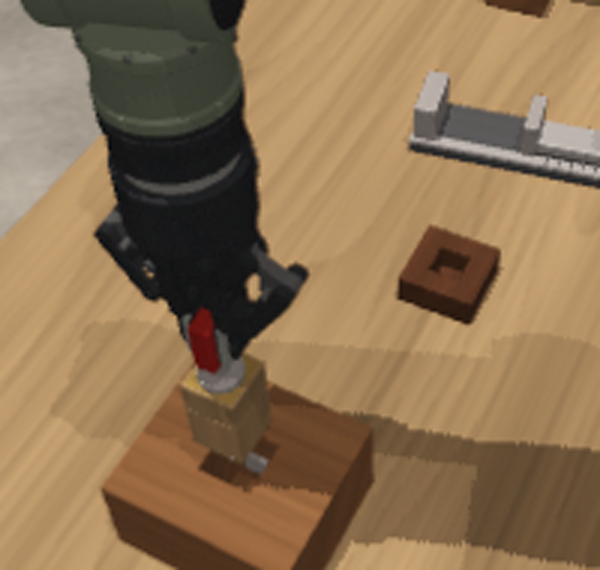

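The picture shows the stop hanging from the rod, clear of the mortise, with its bottom at about (235,280). Next I carry it to the caliper.

Run:
```python
from h import *
p=[.601,-.2004]; A=R0(92.3+10.2+.8)
move_l([.5896,.254,.225],.1); move_l([*p,.225],.25,rot=A); sleep(.2); st("over")
move_l([*p,.125],.12); 
F={c:grab_frame(c) for c in("side","top")}
print(move_l([*p,.104],.03,until_force=4)); st("down")
F={c:grab_frame(c) for c in("side","top")}; np.save("F5.npy",F,allow_pickle=True)
save(F["side"],"place.png",(290,90,450,210),4)
```

```text
over t 16.88 p [ 0.6011 -0.1996  0.2251] F [-0.1  0.6 -1.8] M [-0.03  0.03  0.03] gap 0.178 gf 59.3
True
down t 18.5 p [ 0.6011 -0.2004  0.1093] F [0.1 1.  3.9] M [ 0.06 -0.    0.  ] gap 0.18 gf 60.2
```

View pics/place.png

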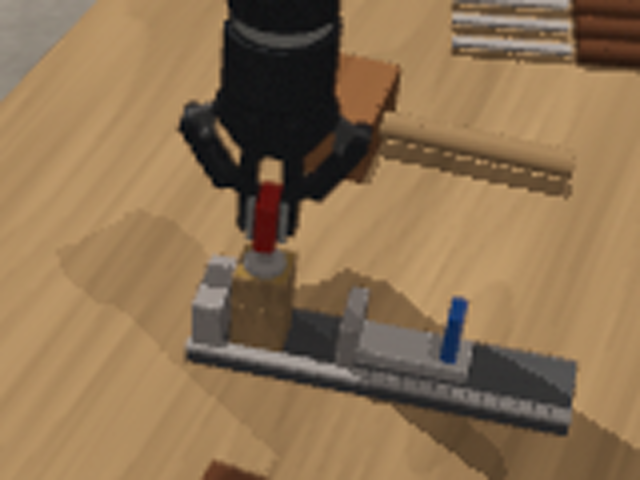

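The stop stands on the bed between the jaws, near the fixed jaw, with its base around (355,175) in full-frame pixels. Next I release, retreat, and push the tab.

Run:
```python
from h import *
u=np.array([np.cos(np.radians(10.2)),np.sin(np.radians(10.2))]); tab=np.array([.462,-.2262]); A=R0(100.2)
let_go(); s=st("open"); p=s["position"]
move_l([p[0],p[1],.21],.12)
grab(20)
b=tab-.055*u
movep([*b,.15],A); move_l([*b,.051],.12); st("behind")
print("hit",move_l([*(tab+.06*u),.051],.035,until_force=6)); s=st("pushed")
print("along from tab0",(s["position"][:2]-tab)@u,"lat",(s["position"][:2]-tab)@[-u[1],u[0]])
F={c:grab_frame(c) for c in("side","top")}; np.save("F6.npy",F,allow_pickle=True)
save(F["side"],"push.png",(290,90,450,210),4)
```

```text
open t 19.28 p [ 0.6    -0.1999  0.1082] F [0.1 0.3 0.8] M [ 0.01 -0.02 -0.05] gap 1.002 gf 0.0
behind t 22.86 p [ 0.4085 -0.2363  0.0514] F [-0.2  0.5  0.3] M [-0.   -0.01  0.02] gap 0.0 gf 0.0
hit True
pushed t 25.08 p [ 0.4923 -0.2209  0.0506] F [-5.3 -1.2  3.5] M [-0.35  0.91  0.02] gap 0.001 gf 2.5
along from tab0 0.030736835320242153 lat -0.0001683395721311508
```

View pics/push.png

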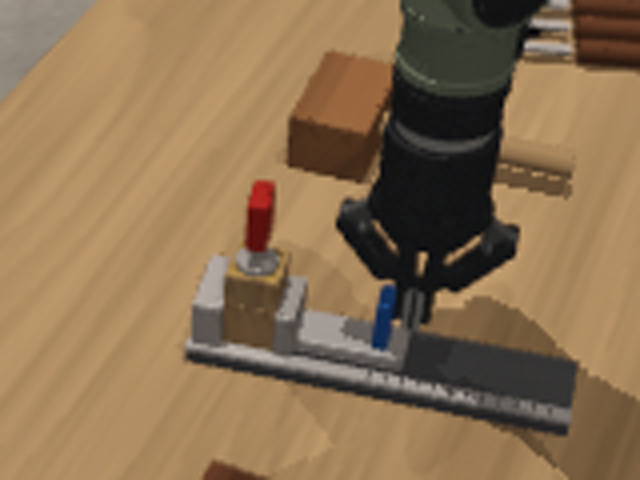

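The picture shows the stop sandwiched between the jaws with the finger on the tab's rear. I'll check the stiffness with a small extra push, then retreat and look.

Run:
```python
from h import *
u=np.array([np.cos(np.radians(10.2)),np.sin(np.radians(10.2))]); tab=np.array([.462,-.2262])
s0=st("hold"); p=s0["position"][:2]; a0=(p-tab)@u
print("hit",move_l([*(p+.006*u),.051],.01,until_force=2.5)); s=st("more"); print("advance mm",1e3*((s["position"][:2]-tab)@u-a0), "dF",(s["contact_force"]-s0["contact_force"])[:2]@u)
q=s["position"][:2]-.045*u
move_l([*q,.052],.06); move_l([*q,.2],.15); movep([.35,-.35,.25],R0(100.2)); sleep(.3); st("away")
F={c:grab_frame(c) for c in("side","top")}; np.save("F7.npy",F,allow_pickle=True)
from fit import fit,boxpts
obs=[]
for c in F:
    im=F[c]["img"].astype(int); y,x=np.mgrid[:400,:640]; k=proj(F[c],np.array([.511,-.217,.058])); obs.append((F[c],((im[...,2]>1.25*im[...,0])&(im[...,2]>60)&(np.hypot(x-k[0],y-k[1])<14)).astype(np.float32)))
v,e=fit(obs,boxpts(.012,.026,.045,.072),[.511,-.217,.18]); print("tab",v.round(4),round(e,2),"moved",(v[:2]-tab)@u)
a=F["side"]["img"][120:210,310:430]; b=F["top"]["img"][170:290,340:420]
cv2.imwrite("pics/end.png",np.hstack([cv2.resize(a,(480,360),interpolation=cv2.INTER_CUBIC),cv2.resize(b,(240,360),interpolation=cv2.INTER_CUBIC)])[:,:,::-1])
```

```text
hold t 25.18 p [ 0.4917 -0.2209  0.0503] F [-4.1 -1.   3.4] M [-0.33  0.77 -0.04] gap 0.004 gf 2.2
hit True
more t 25.57 p [ 0.492  -0.2206  0.05  ] F [-4.5 -1.8  3.8] M [-0.42  0.83 -0.05] gap -0.003 gf 2.5
advance mm 0.3371298318068199 dF -0.4745406952772521
away t 28.6 p [ 0.3507 -0.349   0.2496] F [-1.  -0.5  0.4] M [-0.01 -0.06  0.  ] gap -0.001 gf 0.0
tab [ 0.5089 -0.218   0.2188] 0.31 moved 0.047607108873858765
```

View pics/end.png

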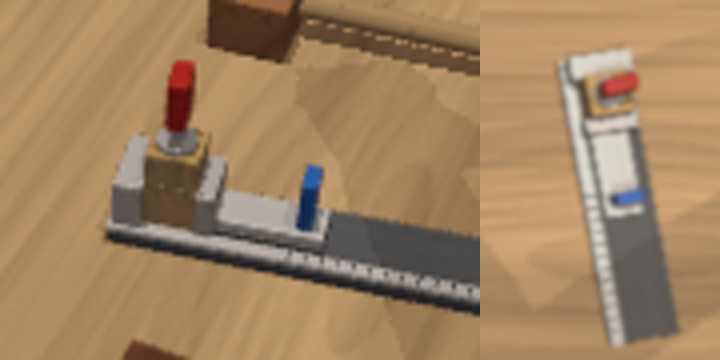

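The end picture shows the stop upright between the jaws with the rod on it, at about (178,180) in the crop, seemingly touching both. The push force was ambiguous, so I'll confirm with a stepped push slightly higher on the tab.

Run:
```python
from h import *
u=np.array([np.cos(np.radians(10.2)),np.sin(np.radians(10.2))]); tab=np.array([.462,-.2262]); A=R0(100.2)
b=tab-.01*u
movep([*b,.16],A); move_l([*b,.056],.12); sleep(.2)
f0=get_state()["contact_force"]
move_l([*(tab+.022*u),.056],.05)
for a in np.arange(.024,.042,.0015):
    move_l([*(tab+a*u),.056],.02); sleep(.15)
    S=[get_state() for _ in range(3)]; f=np.mean([s["contact_force"] for s in S],0)-f0; pos=S[-1]["position"]
    fx=-f[:2]@u; print(round(get_state()["clock"],1),"cmd",round(a*1e3,1),"act",round(1e3*((pos[:2]-tab)@u),1),"F",round(fx,1),"Fz",round(f[2],1))
    if fx>7.5: break
q=tab-.015*u
move_l([*q,.056],.06); move_l([*q,.2],.15); movep([.35,-.35,.25],A); sleep(.3); st("away")
F={c:grab_frame(c) for c in("side","top")}; np.save("F8.npy",F,allow_pickle=True)
from fit import fit,boxpts
obs=[]
for c in F:
    im=F[c]["img"].astype(int); y,x=np.mgrid[:400,:640]; k=proj(F[c],np.array([.511,-.217,.058])); obs.append((F[c],((im[...,2]>1.25*im[...,0])&(im[...,2]>60)&(np.hypot(x-k[0],y-k[1])<14)).astype(np.float32)))
v,e=fit(obs,boxpts(.012,.026,.045,.072),[.511,-.217,.18]); print("tab",v.round(4),round(e,2),"moved",(v[:2]-tab)@u)
save(F["side"],"end2.png",(310,120,430,210),5)
```

```text
31.9 cmd 24.0 act 23.9 F 0.5 Fz 1.7
32.3 cmd 25.5 act 25.5 F 0.4 Fz 0.7
32.7 cmd 27.0 act 27.0 F 0.3 Fz 0.4
33.1 cmd 28.5 act 28.2 F 2.5 Fz 1.7
33.5 cmd 30.0 act 29.7 F 3.9 Fz 2.0
33.9 cmd 31.5 act 30.9 F 6.1 Fz 2.6
34.3 cmd 33.0 act 31.9 F 6.4 Fz 3.3
34.7 cmd 34.5 act 33.0 F 8.2 Fz 5.6
away t 37.74 p [ 0.3506 -0.349   0.2496] F [-0.4  0.9 -0.4] M [ 0.02  0.03 -0.02] gap -0.003 gf 0.0
tab [ 0.5089 -0.218   0.2188] 0.31 moved 0.047607108873858765
```

View pics/end2.png

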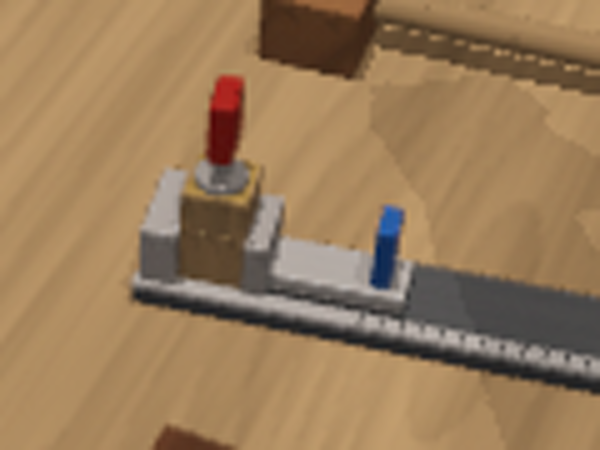

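The tab's stiffness was the spring's own 1.5 N/mm up to 8 N. The tab's fitted position is identical before and after, so the jaw is firmly shut on the stop. The picture shows the stop upright with the rod in it, touching both jaws. I'm handing it in.

```bash
python3 -c "
from cell import *
print(sign_off())"
```

```text
the job is handed in; nothing more can be done
None
```

The planing stop was drawn out with the puller rod, still screwed in, and stands upright on the caliper bed with the jaw shut against it and the stop against the fixed jaw; the arm is clear, nothing went near the plane, jar or mallet, and the job is handed in at about 38 s.

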